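# Free a waffle iron's lid knob with the spring-bar fork

## Task

Take the red lid knob off the waffle iron: fetch the blue-handled fork from its white stand, set it astride the spring bar between the socket and the brass collar, and gently push the collar away from the knob until the knob pops up, without ramming the bar against its stop. Hang the fork back upright in its stand, then pull the freed knob out and set it down gently in the yellow tray. Touch the spring bar with the fork only, never wrench the knob against the bar, and leave the tub and the jar where they are.

Things in the scene. Friction and masses are not known exactly. Their poses are not given: they have to be found in the camera images.
- iron: Waffle iron, fixed: silver box with a black band, 240 (x) x 210 (y) mm; origin under its centre on the table, flat lid 105 mm up. y runs along the spring bar, from the knob to the collar; z up. On the lid: knob socket, spring bar, and a dark outer lug (26 mm in x, 42 mm high) that guides the bar's far end.
- socket_top (a point): Centre of the mouth of the square dark-steel knob socket on the lid (outside 42 x 42 mm, 40 mm high). Axes as iron. From here the bar's centre line runs along +y, 10 mm below this point and 30 mm above the lid; it is bare and open from above from y = 21 mm (socket wall) to 56 mm (collar at rest). The outer lug is at y = 74 to 86 mm.
- collar (a point): Point on the moving spring bar: centre of the face of the brass collar that looks to the knob, on the bar's centre line. Steel bar 7 mm diameter; collar 26 mm diameter, 5 mm thick. Axes as iron.
- spring_bar (a joint): How far the bar is pushed back from the knob along the iron's +y, m: 0 at rest. Spring: 4.5 N at first plus 0.5 N per mm (12 N at most). How far its tip reaches into the knob is set differently on every iron and cannot be seen: the knob comes free somewhere between 3 and 13 mm, and the bar's hard stop lies only 1.5 to 3.5 mm beyond that. Over 18 N damages the bar.
- knob_grip (a point): Centre of the red head of the knob (loose, 80 to 170 g): head 26 (x) x 30 (y) x 24 mm high; below it a 28 x 28 mm metal heel, underside 44 mm below this point. Locked, this point is 14 mm above socket_top. Freed, a spring lifts it straight up by 14 mm and it stays there, heel still 16 mm deep in the socket, to be pulled straight out. Axes as iron.
- fork_grip (a point): Centre of the fork's blue grip, 20 (x) x 14 (y) x 44 mm high (loose, 80 g). It hangs upright, z up: two tines below, tips 78 mm below this point, side by side along x, 6 mm thick in y, 23 mm wide outside, gap between them 13 mm wide and 26 mm deep. Steel flange 24 (x) x 30 (y) mm, underside 28 mm below this point. To go astride the bar, its x must lie across the bar.
- stand_top (a point): Centre of the top of the white fork stand (fixed), 60 mm above the table: two rails along x (60 mm long, 12 mm thick) with a 14 mm wide slot between them, open at both ends and above. The fork's tines hang in the slot, its flange rests on the rails: hung up, fork_grip is 28 mm above this point, x axes parallel.
- fork_gap (a point): Point in the middle of the fork's gap, 18.5 mm above the tips and 59.5 mm below fork_grip; the bar should lie about here when the fork is astride it. Axes as fork_grip.
- tray_in (a point): Centre of the inner floor of the yellow tray (fixed; inside 170 (x) x 140 (y) mm, walls 5 mm thick and 45 mm high over the table, floor 5 mm thick). z up.
- tub_center (a point): Centre of a yellow open tub, 100 mm diameter, 110 mm high, standing; leave it.
- jar_center (a point): Centre of a closed glass jar, 70 mm diameter, 100 mm high, standing; leave it.
Things that resemble listed ones, but are neither listed nor needed, are in the scene too. Leave any black look-alike of the part that bears tray_in alone. There is more than one size of the part that bears knob_grip; the job needs the smaller.

How it is judged:
On the way, in this order (a step that is already met when the one before it is completed fails the run):
1. the fork, astride the bar, has pushed the spring bar back by more than 2.5 mm (value of joint spring_bar above 0.0025 m and contact force between fork and spring_bar above 2 N and x of fork_gap in the frame of collar between -0.008 and 0.008 m and z of fork_gap in the frame of collar between -0.012 and 0.012 m and angle between the x axis of fork_gap and the x axis of collar, either way round below 0.35 rad), for 0.05 s.
2. the knob has been pulled right out of its socket (distance between knob_grip and socket_top above 0.06 m), for 0.1 s.
At the end, for the whole second after the job is handed in: Knob at rest in the tray, standing or lying (head centre inside the walls, under 52 mm over the floor); fork hung at rest in its stand, upright within 0.2 rad, grip 22 to 34 mm above the stand's top, within 10 mm across and 35 mm along the slot; spring bar within 2 mm of rest (x of knob_grip in the frame of tray_in between -0.085 and 0.085 m and y of knob_grip in the frame of tray_in between -0.07 and 0.07 m and z of knob_grip in the frame of tray_in below 0.052 m and linear speed of each of knob, fork below 0.02 m/s and x of fork_grip in the frame of stand_top between -0.035 and 0.035 m and y of fork_grip in the frame of stand_top between -0.01 and 0.01 m and z of fork_grip in the frame of stand_top between 0.022 and 0.034 m and angle between fork_grip's own z axis and vertical below 0.2 rad and value of joint spring_bar below 0.002 m); the robot touches nothing.
It fails at once if the spring bar is pressed with more than 18 N (contact force between fork and spring_bar above 18 N).
It fails at once if the knob is wrenched against the spring bar with more than 20 N (contact force between knob and spring_bar above 20 N).
It fails at once if the robot touches the spring bar itself (contact force between any of the arm, the fingers and spring_bar above 1 N).
It fails at once if the knob is dropped or thrown (over 0.9 m/s) (linear speed of knob above 0.9 m/s).
It fails at once if tub or jar is moved by more than 20 mm (distance of any of tub_center, jar_center from where it was at the start of the episode above 0.02 m).
It also fails if it takes over 72 s, if anything falls off the work surface, if the arm or the gripper's body presses on something with over 40 N, if the wrist force passes 120 N, or if a joint passes its speed limit or range.

## Robot

A 6-joint arm with a two-finger parallel gripper is mounted at the origin on the work surface. World frame = base frame: x ahead of the robot, y to its left, z up, the work surface at z = 0. Lengths are in m, angles in rad, forces in N, time in s.
With the tool pointing down it reaches from about 0.25 to 0.725 m from the base axis. Payload 9.7 kg.
Tool frame: the origin (TCP) lies at the very end of the fingers, on their centre line; the grasp point (between the pads) lies 19 mm behind it; z points along the fingers, y is the line along which they close (so a half turn about z gives the same grasp; the last joint's range is limited). The gripper opens to 85 mm and grips with 20 to 120 N. Pads are 22 mm wide; open, the fingers measure 114 mm over their backs; the gripper's body (76 mm by 85 mm) begins 54 mm behind the grasp point. The pads swing forward as they close: fully open they stand 13 mm farther back than shut.
Start: joints at [1.336, 0.087, 0.176, 1.66, 0, 1.571], TCP at [0.128, 0.535, 0.231] pointing down, gripper open.
Joint ranges: [-3.13, 3.13], [-0.85, 1.81], [-1.15, 1.24], [-2.2, 2.28], [-1.44, 1.52], [-3.14, 3.14]. Speed limits (rad/s): [2.22, 2.22, 2.57, 3.14, 3.14, 3.14].

## Interface

Orientations are given as a 3x3 rotation matrix whose columns are the frame's x, y, z axes.
In Python, from station import bot gives the robot as it stands. The module is installed in compiled form; this text tells all that it offers.
- The arm moves only by the shell command python3 -m pendant 'ROWS' [FORCE]. ROWS is JSON, a list that holds one entry, the list of rows, each a list of 7 numbers: the shift along the world's x, y, z each as a share of 40 mm, from -1 to 1, then the turn, a rotation vector about the world's x, y, z each as a share of 0.5 rad, from -1 to 1, then the closure, from 0 (fully open) to 1 (shut). In form: [[[x, y, z, ax, ay, az, fingers], ...]]. A call has exactly 5 rows; each row shifts and turns the commanded pose from where the row before left it; what a row does not reach is not made up. A row lasts 1/8 s, in which the tool goes at most 62.5 mm and 10.7 degrees, less where a joint would pass 70% of its speed; a pose out of reach is approached as far as the arm can. A call with a number of a shift or a turn outside -1 to 1 is refused whole. A call with a gripper value outside its range is refused whole. The fingers move at their own pace and stop on an object; FORCE is the grip in N (left out, the last holds). Time passes only in rows, so rows that do not move let the fingers close, or fill a call up. It gives the time, the measured TCP pose, the force, the opening and the grip force at its end, in the units of the state.
- bot.observe(): the state, without advancing time (a new reading comes with each control period).
- bot.snapshot(name): name is "scene" or "top" or "wrist"; returns the picture (480x640x3 uint8, blue, green, red); there is no depth.
- bot.get_calibration(name): a dict with "intrinsics" (3x3 intrinsics, pixels), "R" (3x3) and "t" (3): a world point X has camera coordinates R X + t. Camera axes: x right, y down, z forward; pixel columns grow to the right and rows downward; lengths in m; the calibration is good to about 2 mm. A picture is of the moment at which its call begins: read the wrist's pose just before it. get_calibration takes no time and is no camera call; for the wrist camera it gives the pose at the moment of the call.
- bot.hand_in(): hands the job in; it is judged then, once.
The state is a dict: "time_s": time; "qpos": joint angles; "joint_velocities": joint speeds; "tau": joint torques, N m; "eef_pos": TCP position; "tcp_rot": TCP orientation; "ft_force": force on the tool from outside, world axes, zero at the start; "torque": the same for the moment, N m; "grip_width": finger opening in m; "gripper_force": force on a finger pad.
Only numpy, scipy, OpenCV 4.12 (cv2) and the standard library are available. Lean on these libraries where they do the work, as an engineer would, in place of code of your own. Each camera call takes 0.05 s, during which the arm holds its last target. There are 200 camera calls.

## Working session

There is one attempt and no reset: what is moved stays moved. The work goes in short steps, Python scripts to look and compute and a shell command to move; the robot and the scene stay as the last step left them, time stands still between calls to the robot, and variables do not carry over. Pictures are saved under pics/ and viewed, at most 11 in all, crops included, and the job is handed in when it is done.

```bash
mkdir -p pics; python3 - <<'E'
from station import bot
import cv2,numpy as np
np.set_printoptions(precision=4,suppress=True)
for n in("scene","top"):
    im=bot.snapshot(n);cv2.imwrite(f"pics/{n}0.png",im);c=bot.get_calibration(n)
    print(n,c["intrinsics"],c["R"],c["t"])
s=bot.observe();print(s["eef_pos"],s["tcp_rot"],s["time_s"],s["grip_width"])
E
```

```text
scene [[454.6      0.     316.4575]
 [  0.     454.6    232.7216]
 [  0.       0.       1.    ]] [[-0.8044  0.594  -0.0053]
 [ 0.3527  0.4705 -0.8089]
 [-0.478  -0.6525 -0.588 ]] [ 0.4093 -0.0692  1.2682]
top [[542.7111   0.     325.7303]
 [  0.     542.7111 237.0133]
 [  0.       0.       1.    ]] [[ 0.029  -0.9995  0.0142]
 [-0.9923 -0.0305 -0.1201]
 [ 0.1205 -0.0106 -0.9927]] [-0.0091  0.5321  1.1048]
[0.1279 0.5347 0.2306] [[-0.9726  0.2326 -0.0003]
 [ 0.2326  0.9726 -0.0012]
 [ 0.     -0.0013 -1.    ]] 0.1 0.08560634660411391
```

View pics/scene0.png

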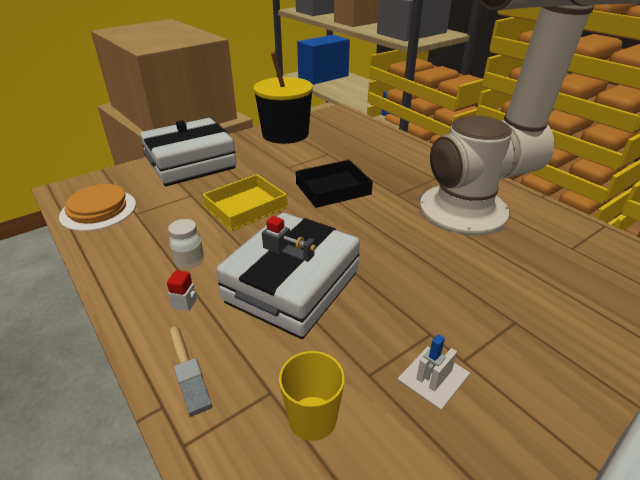

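View pics/top0.png

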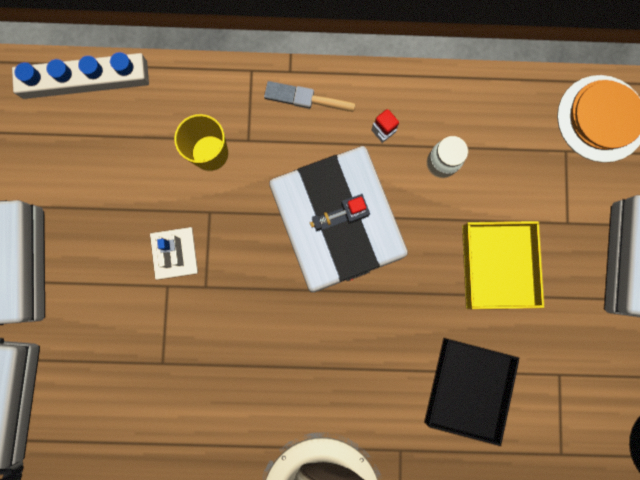

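Look-alikes, top-view pixels:
- **Knobs:** red on the iron (357,205); loose larger red (387,121), a decoy.
- **Forks:** blue in the white stand on its plate (163,244); four blue posts in a rack (27–120,70), decoys.
- **Trays:** yellow (503,265); black (472,390), a decoy.
- **Irons:** the one with socket and red knob (338,218); others at the edges, decoys.

I choose the first of each. Next I check this in a close crop and measure.

```bash
cat > h.py <<'E'
from station import bot
import cv2,numpy as np
np.set_printoptions(precision=4,suppress=True)
def ray(c,p):
    K,R,t=c["intrinsics"],np.array(c["R"]),np.array(c["t"])
    d=R.T@np.linalg.solve(K,[p[0],p[1],1.]);return -R.T@t,d/np.linalg.norm(d)
def plane(c,p,z):
    o,d=ray(c,p);return o+d*(z-o[2])/d[2]
def tri(*cp):
    A=np.zeros((3,3));b=np.zeros(3);rs=[ray(c,p) for c,p in cp]
    for o,d in rs: P=np.eye(3)-np.outer(d,d);A+=P;b+=P@o
    X=np.linalg.solve(A,b);return X,max(np.linalg.norm((np.eye(3)-np.outer(d,d))@(X-o)) for o,d in rs)
def proj(c,X):
    q=c["intrinsics"]@(np.array(c["R"])@np.array(X)+c["t"]);return q[:2]/q[2]
def mask(im,col):
    h=cv2.cvtColor(im,cv2.COLOR_BGR2HSV)
    if col=="red": return ((h[...,0]<6)|(h[...,0]>174))&(h[...,1]>170)&(h[...,2]>70)
    if col=="blue": return (h[...,0]>105)&(h[...,0]<130)&(h[...,1]>150)&(h[...,2]>50)
    if col=="yellow": return (h[...,0]>22)&(h[...,0]<33)&(h[...,1]>170)&(h[...,2]>60)
def blobs(m,box,amin=20):
    x0,y0,x1,y1=box;k=np.zeros(m.shape,np.uint8);k[y0:y1,x0:x1]=m[y0:y1,x0:x1]*255
    cs,_=cv2.findContours(k,cv2.RETR_EXTERNAL,cv2.CHAIN_APPROX_NONE)
    return sorted([c for c in cs if cv2.contourArea(c)>amin],key=cv2.contourArea)[::-1]
E
python3 - <<'E'
from h import *
T=cv2.imread("pics/top0.png");S=cv2.imread("pics/scene0.png")
ct=bot.get_calibration("top");cs=bot.get_calibration("scene")
def cr(im,x,y,w,h,W,H):return cv2.resize(im[y:y+h,x:x+w],(W,H),interpolation=cv2.INTER_CUBIC)
out=np.vstack([np.hstack([cr(T,300,180,80,60,400,300),cr(T,140,220,80,60,400,300)]),np.hstack([cr(S,250,205,80,60,400,300),cr(S,395,325,80,60,400,300)])])
cv2.imwrite("pics/crop1.png",out)
for n,im,c,bx in(("top",T,ct,{"red":(330,185,380,225),"blue":(145,230,180,260),"yellow":(455,210,555,320)}),("scene",S,cs,{"red":(255,205,300,240),"blue":(420,330,450,365),"yellow":(195,165,295,232)})):
    for k,b in bx.items():
        B=blobs(mask(im,k),b)[0];print(n,k,cv2.boundingRect(B),cv2.minAreaRect(B))
for p in[(270,182),(364,147),(407,251),(315,291)]:print("lid",plane(ct,p,.105))
for p in[(150,233),(193,228),(197,274),(155,279)]:print("plate",plane(ct,p,0.002))
for p in[(465,222),(540,222),(544,307),(470,309)]:print("tray",plane(ct,p,0.045))
E
```

```text
top red (348, 197, 18, 17) ((356.3965759277344, 204.7413787841797), (13.55575942993164, 15.784104347229004), 68.19859313964844)
top blue (158, 239, 11, 11) ((163.0, 244.0), (10.0, 10.0), 90.0)
top yellow (462, 221, 82, 88) ((502.72601318359375, 264.62237548828125), (88.22300720214844, 78.05642700195312), 87.47388458251953)
scene red (267, 216, 17, 17) ((274.83563232421875, 223.93836975097656), (17.439130783081055, 14.279020309448242), 20.556045532226562)
scene blue (429, 335, 15, 25) ((436.2117614746094, 347.04705810546875), (10.84652328491211, 24.730073928833008), 12.528807640075684)
scene yellow (203, 174, 85, 57) ((245.36302185058594, 201.30136108398438), (45.06084060668945, 80.05615234375), 69.44395446777344)
lid [0.6296 0.1211 0.105 ]
lid [ 0.707  -0.0638  0.105 ]
lid [ 0.5006 -0.1523  0.105 ]
lid [0.4174 0.0253 0.105 ]
plate [0.5328 0.3831 0.002 ]
plate [0.5465 0.292  0.002 ]
plate [0.4482 0.2777 0.002 ]
plate [0.4349 0.3659 0.002 ]
tray [ 0.571  -0.2825  0.045 ]
tray [ 0.5759 -0.4398  0.045 ]
tray [ 0.3998 -0.4448  0.045 ]
tray [ 0.3913 -0.2925  0.045 ]
```

View pics/crop1.png

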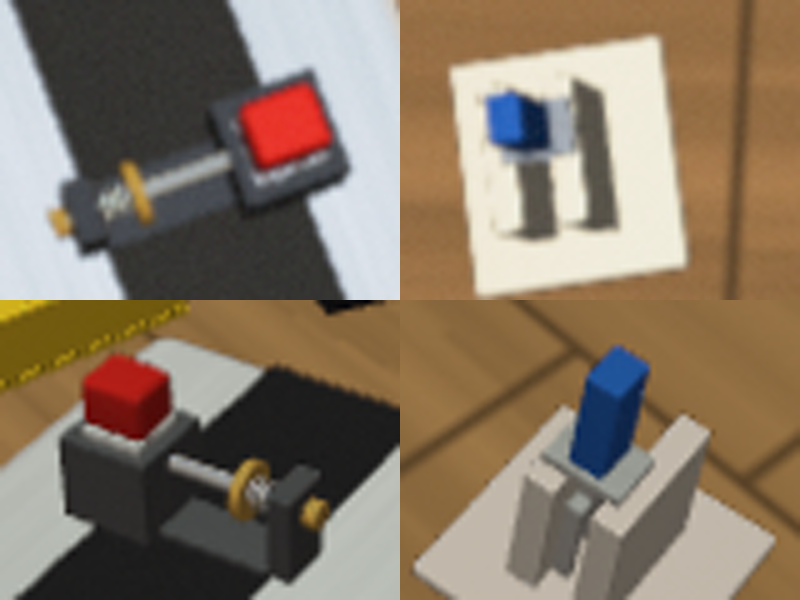

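The crop confirms the choices: the small red knob sits in the socket, with the bar, brass collar and lug to its lower left. The blue fork hangs near one end of the slot, its flange on the rails.

```bash
python3 - <<'E'
from h import *
ct=bot.get_calibration("top");cs=bot.get_calibration("scene")
c5=lambda o,x,y:(o[0]+x/5,o[1]+y/5)
A=(140-80,220);I=(300,180)
print("handle tri",tri((ct,(163,244)),(cs,(436.2,347))))
print("handle top",plane(ct,(161.5,243.5),.11))
print("stand ctr",plane(ct,c5(A,540-0,160),.06))
print("flange",plane(ct,c5(A,537,127),.06))
print("knob tri",tri((ct,(356.4,204.7)),(cs,(274.8,223.9))))
print("knobtop",plane(ct,(356.7,204.3),.171), plane(ct,c5(I,283,135),.145))
a=plane(ct,c5(I,230,160),.135);b=plane(ct,c5(I,148,188),.135);print("bar",a,b,np.degrees(np.arctan2(*(b-a)[1::-1])))
print("socket", [plane(ct,c5(I,*p),.145) for p in((212,108),(315,72),(350,170),(245,207))])
w=bot.get_calibration("wrist");s=bot.observe();R=np.array(s["tcp_rot"])
print("cam in tool",R.T@(-w["R"].T@w["t"]-s["eef_pos"]),R.T@w["R"].T,w["intrinsics"])
E
python3 -m pendant '[[[0.8,-0.8,0,0,0,0.3,0],[0.8,-0.8,0,0,0,0.3,0],[0.8,-0.8,0,0,0,0.2,0],[0.8,-0.8,0,0,0,0,0],[0.8,-0.8,0,0,0,0,0]]]'; python3 -c "
from h import *
s=bot.observe();print(s['qpos'],s['tcp_rot'],s['eef_pos'])"
```

```text
handle tri (array([0.5016, 0.329 , 0.0876]), np.float64(6.394814594742222e-05))
handle top [0.5002 0.3256 0.11  ]
stand ctr [0.4883 0.3259 0.06  ]
flange [0.5017 0.328  0.06  ]
knob tri (array([ 0.5788, -0.0473,  0.1616]), np.float64(0.00023264361698118626))
knobtop [ 0.578  -0.0473  0.171 ] [ 0.5776 -0.049   0.145 ]
bar [ 0.569  -0.0296  0.135 ] [0.5572 0.0016 0.135 ] 110.82351077675028
socket [array([ 0.5872, -0.0217,  0.145 ]), array([ 0.6023, -0.0606,  0.145 ]), array([ 0.5649, -0.0747,  0.145 ]), array([ 0.5495, -0.0352,  0.145 ])]
cam in tool [ 0.0721 -0.0009 -0.143 ] [[-0.0011 -0.9604 -0.2787]
 [ 1.     -0.0014  0.0009]
 [-0.0013 -0.2787  0.9604]] [[337.9281   0.     327.427 ]
 [  0.     337.9281 234.6523]
 [  0.       0.       1.    ]]
time_s: 0.72
eef_pos: [0.2887, 0.3737, 0.231]
tcp_rot: [[-0.986, -0.165, -0.0], [-0.165, 0.986, -0.0], [0.0, -0.0, -1.0]]
ft_force: [-0.5, 0.8, -0.1]
grip_width: 0.0855
gripper_force: 0.0
[ 0.913  -0.0981 -0.0088  1.6605 -0.      0.7475] [[-0.9863 -0.1647 -0.0002]
 [-0.1647  0.9863 -0.0003]
 [ 0.0003 -0.0003 -1.    ]] [0.2887 0.3737 0.231 ]
```

```bash
python3 -m pendant '[[[1,-0.22,0,0,0,0,0],[1,-0.23,0,0,0,0,0],[1,-0.22,0,0,0,0,0],[1,-0.22,-0.3,0,0,0,0],[0.9,-0.22,-0.3,0,0,0,0]]]'; python3 - <<'E'
from h import *
c=bot.get_calibration("wrist");im=bot.snapshot("wrist");cv2.imwrite("pics/w1.png",im)
s=bot.observe();print(s["eef_pos"])
B=blobs(mask(im,"blue"),(0,0,640,480))[0];print(cv2.boundingRect(B),cv2.minAreaRect(B))
E
```

```text
time_s: 1.35
eef_pos: [0.4853, 0.33, 0.2065]
tcp_rot: [[-0.986, -0.164, -0.0], [-0.164, 0.986, -0.0], [0.0, -0.0, -1.0]]
ft_force: [-0.6, 0.4, 0.5]
grip_width: 0.0858
gripper_force: 0.0
[0.4881 0.3286 0.2038]
(314, 243, 17, 23) ((321.9154052734375, 253.97695922851562), (22.687236785888672, 15.254255294799805), 86.8201675415039)
```

View pics/w1.png

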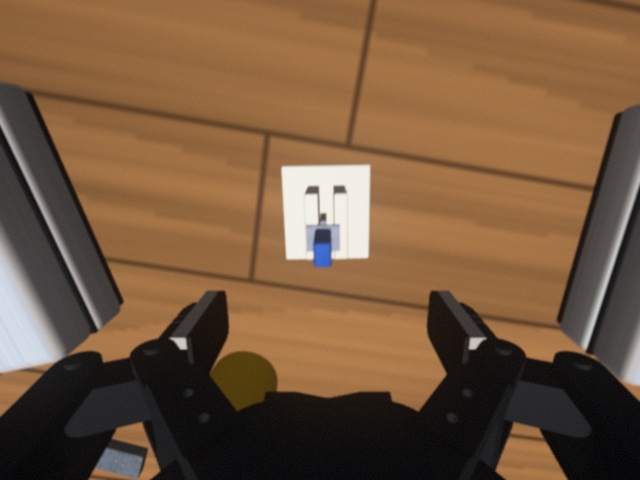

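```bash
python3 - <<'E'
from h import *
c=bot.get_calibration("wrist");s=bot.observe();print(s["eef_pos"])
print("fork top",plane(c,(322.5,255),.11))
for p in((326.5,188),(326.5,225),(323,238)):print(plane(c,p,.06))
print("plate",[plane(c,p,.002) for p in((282,166),(287,259),(369,165),(369,258))])
E
```

```text
[0.4881 0.3286 0.2038]
fork top [0.5006 0.3266 0.11  ]
[0.4581 0.3225 0.06  ]
[0.4902 0.3277 0.06  ]
[0.5024 0.3266 0.06  ]
plate [array([0.4519, 0.2761, 0.002 ]), array([0.5495, 0.2938, 0.002 ]), array([0.4368, 0.362 , 0.002 ]), array([0.534 , 0.3814, 0.002 ])]
```

```bash
python3 -m pendant '[[[0.37,-0.04,0,0,0,0,0],[0,0,-0.6,0,0,0,0],[0,0,-0.6,0,0,0,0],[0,0,0,0,0,0,0],[0,0,0,0,0,0,0]]]'
```

```text
time_s: 2.02
eef_pos: [0.4989, 0.3293, 0.1606]
tcp_rot: [[-0.986, -0.165, 0.001], [-0.165, 0.986, 0.001], [-0.001, 0.001, -1.0]]
ft_force: [-0.0, 1.2, 0.0]
grip_width: 0.0855
gripper_force: 0.0
```

```bash
python3 -m pendant '[[[0.05,-0.04,-0.6,0,0,0,0],[0,0,-0.7,0,0,0,0],[0,0,-0.7,0,0,0,0],[0,0,-0.25,0,0,0,0],[0,0,0,0,0,0,0]]]'; python3 -m pendant '[[[0,0,0,0,0,0,1],[0,0,0,0,0,0,1],[0,0,0,0,0,0,1],[0,0,0,0,0,0,1],[0,0,0,0,0,0,1]]]' 60
```

```text
time_s: 2.65
eef_pos: [0.5009, 0.3275, 0.07]
tcp_rot: [[-0.986, -0.165, 0.0], [-0.165, 0.986, 0.0], [-0.0, 0.0, -1.0]]
ft_force: [-0.6, 0.7, 0.2]
grip_width: 0.0853
gripper_force: 0.0
time_s: 3.28
eef_pos: [0.5008, 0.3277, 0.0696]
tcp_rot: [[-0.986, -0.165, 0.0], [-0.165, 0.986, 0.001], [-0.0, 0.001, -1.0]]
ft_force: [-0.8, 2.9, 1.9]
grip_width: 0.0131
gripper_force: 58.8
```

```bash
python3 -m pendant '[[[0,0,0.6,0,0,0,1],[0,0,1,0,0,0,1],[0,0,1,0,0,0,1],[0.2,-0.5,1,0,0,0,1],[0.3,-1,1,0,0,0.2,1]]]'; python3 -m pendant '[[[0.3,-1,0.3,0,0,0.24,1],[0.2,-1,0,0,0,0,1],[0.2,-1,0,0,0,0,1],[0.2,-1,0,0,0,0,1],[0.1,-1,0,0,0,0,1]]]';python3 -m pendant '[[[0,-1,0,0,0,0,1],[0,-0.9,0,0,0,0,1],[0,0,0,0,0,0,1],[0,0,0,0,0,0,1],[0,0,0,0,0,0,1]]]'; python3 - <<'E'
from h import *
c=bot.get_calibration("wrist");s=bot.observe();im=bot.snapshot("wrist");cv2.imwrite("pics/w2.png",im)
print(s["eef_pos"],s["grip_width"]);np.savez("w2.npz",**c)
B=blobs(mask(im,"red"),(0,0,640,480))[0];print(cv2.boundingRect(B),cv2.minAreaRect(B))
E
```

```text
time_s: 3.9
eef_pos: [0.5205, 0.2673, 0.2541]
tcp_rot: [[-0.964, -0.266, -0.0], [-0.266, 0.964, -0.001], [0.001, -0.0, -1.0]]
ft_force: [1.7, 0.5, -1.6]
grip_width: 0.0136
gripper_force: 59.4
time_s: 4.53
eef_pos: [0.5608, 0.0658, 0.2649]
tcp_rot: [[-0.927, -0.376, -0.001], [-0.376, 0.927, -0.0], [0.001, -0.0, -1.0]]
ft_force: [0.3, 0.6, -0.9]
grip_width: 0.0136
gripper_force: 59.4
time_s: 5.15
eef_pos: [0.5607, -0.0079, 0.2652]
tcp_rot: [[-0.926, -0.377, -0.0], [-0.377, 0.926, 0.0], [0.0, 0.0, -1.0]]
ft_force: [0.0, -0.5, -0.5]
grip_width: 0.0136
gripper_force: 59.5
[ 0.5607 -0.0079  0.2652] 0.013649490415180845
(250, 220, 40, 34) ((269.5, 236.5), (33.0, 39.0), 90.0)
```

View pics/w2.png

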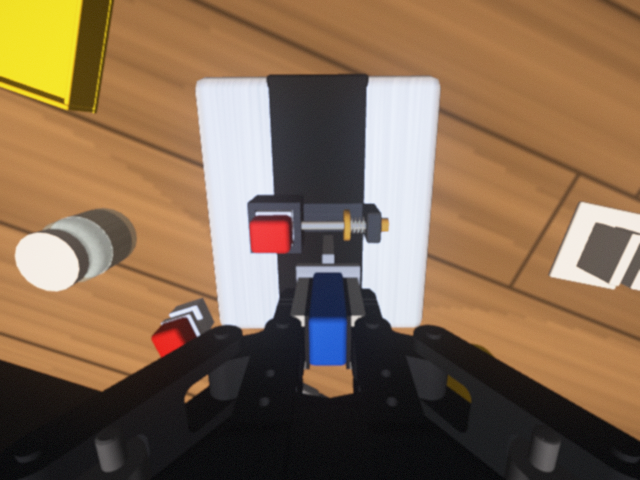

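Lid, socket, knob (269,236), bar (row 226) and collar (col 345) all appear square to the image. The fork's tines are around (328,245).

```bash
python3 - <<'E'
from h import *
c=dict(np.load("w2.npz"));im=cv2.imread("pics/w2.png")
cv2.imwrite("pics/c2.png",cv2.resize(im[190:290,240:400],(800,500),interpolation=cv2.INTER_CUBIC))
ux=np.array([.926,.377,0]);uy=np.array([-.377,.926,0]);T=np.array([.5607,-.0079,.2652])
for n,dx,dz in(("tipL",-11.5,-59),("tipR",11.5,-59),("flange+x",12,-9),("flange-x",-12,-9)):
  for y in(-3,3):
    print(n,y,(proj(c,T+ux*dx/1e3+uy*y/1e3+[0,0,dz/1e3])-[240,190])*5)
E
```

```text
tipL -3 [411.8284 239.7759]
tipL 3 [459.8614 239.6853]
tipR -3 [412.8313 410.8582]
tipR 3 [459.4449 410.764 ]
flange+x -3 [406.8738 607.8136]
flange+x 3 [466.6455 607.6835]
flange-x -3 [405.2726 384.6256]
flange-x 3 [467.5051 384.5012]
```

View pics/c2.png

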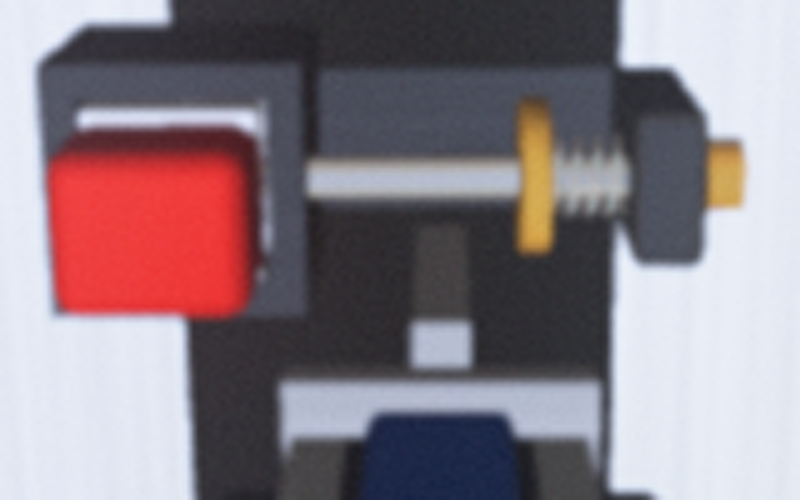

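```bash
python3 - <<'E'
from h import *
c=dict(np.load("w2.npz"))
ux=np.array([.926,.377,0]);uy=np.array([-.377,.926,0]);T=np.array([.5607,-.0079,.2652])
f=lambda n,x,y,z:print(n,[round(1e3*float((plane(c,(240+x/5,190+y/5),z)-T)@u),1) for u in(ux,uy)])
f("tip -x edge",440,225,.2062);f("flange -x",440,374,.256)
f("bar@wall",306,179,.135);f("bar@collar",518,179,.135)
f("collar bot",535,252,.135);f("collar top",535,100,.135)
f("lug near",640,115,.147);f("lug ",703,115,.147)
f("lug",640,262,.147)
f("sock TL",40,65,.145);f("sock TR",305,65,.145);f("sock BR",305,315,.145)
f("head",50,150,.171);f("head",250,315,.171)
E
```

```text
tip -x edge [-13.4, 0.5]
flange -x [-13.0, 0.3]
bar@wall [-0.7, -21.6]
bar@collar [-0.6, 13.8]
collar bot [12.2, 16.8]
collar top [-14.1, 16.4]
lug near [-14.2, 32.3]
lug  [-14.2, 42.3]
lug [10.2, 33.1]
sock TL [-22.0, -62.4]
sock TR [-21.9, -20.6]
sock BR [19.9, -21.6]
head [-14.5, -55.6]
head [10.7, -27.6]
```

```bash
python3 -m pendant '[[[0,0,-0.7,0,0,0,1],[0,0,-0.7,0,0,0,1],[0,0,-0.2,0,0,0,1],[0,0,-0.1,0,0,0,1],[0,0,0,0,0,0,1]]]'; python3 -m pendant '[[[0,0,-0.15,0,0,0,1],[0,0,-0.15,0,0,0,1],[0,0,-0.15,0,0,0,1],[0,0,-0.07,0,0,0,1],[0,0,0,0,0,0,1]]]'
```

```text
time_s: 5.82
eef_pos: [0.561, -0.0085, 0.1981]
tcp_rot: [[-0.927, -0.376, 0.001], [-0.376, 0.927, -0.0], [-0.001, -0.0, -1.0]]
ft_force: [0.1, -0.4, -0.8]
grip_width: 0.013
gripper_force: 59.5
time_s: 6.45
eef_pos: [0.5606, -0.0087, 0.1762]
tcp_rot: [[-0.927, -0.376, -0.0], [-0.376, 0.927, -0.0], [0.0, 0.0, -1.0]]
ft_force: [-0.4, -0.3, -0.8]
grip_width: 0.0133
gripper_force: 59.5
```

```bash
cat > chk.py <<'E'
from h import *
s=bot.observe();u=np.array([-.376,.926,0]);P=np.array(s["eef_pos"])
print("adv mm",round(1e3*float((P-[.5607,-.0079,0])@u),2),"side",round(1e3*float((P-[.5607,-.0079,0])@[.926,.376,0]),2),"F",round(float(np.dot(s["ft_force"],u)),2),np.array(s["ft_force"]),"tq",np.array(s["torque"]))
for n,b in(("scene",(255,190,300,240)),):
    B=blobs(mask(bot.snapshot(n),"red"),b);print(n,cv2.boundingRect(B[0]) if B else None)
E
python3 chk.py; python3 -m pendant '[[[-0.019,0.046,0,0,0,0,1],[-0.019,0.046,0,0,0,0,1],[-0.019,0.046,0,0,0,0,1],[-0.019,0.046,0,0,0,0,1],[0,0,0,0,0,0,1]]]'; python3 chk.py
```

```text
adv mm -0.7 side -0.38 F -0.16 [-0.3711 -0.3246 -0.8013] tq [-0.0023 -0.0291 -0.046 ]
scene (267, 216, 17, 17)
time_s: 7.12
eef_pos: [0.5577, -0.0012, 0.1765]
tcp_rot: [[-0.927, -0.376, 0.0], [-0.376, 0.927, -0.0], [-0.0, -0.0, -1.0]]
ft_force: [0.7, 0.2, -0.0]
grip_width: 0.0135
gripper_force: 59.5
adv mm 7.37 side -0.29 F -0.07 [ 0.6855  0.2017 -0.039 ] tq [ 0.0332 -0.0371 -0.0228]
scene (267, 216, 17, 17)
```

```bash
python3 -m pendant '[[[-0.0094,0.0232,0,0,0,0,1],[-0.0094,0.0232,0,0,0,0,1],[-0.0094,0.0232,0,0,0,0,1],[-0.0094,0.0232,0,0,0,0,1],[0,0,0,0,0,0,1]]]'; python3 chk.py
```

```text
time_s: 7.8
eef_pos: [0.5565, 0.0017, 0.1765]
tcp_rot: [[-0.927, -0.375, 0.001], [-0.375, 0.927, -0.002], [0.0, -0.002, -1.0]]
ft_force: [1.8, -4.8, -2.4]
grip_width: 0.0134
gripper_force: 59.4
adv mm 10.46 side -0.31 F -5.09 [ 1.7633 -4.7831 -2.4332] tq [-1.2581 -0.5099  0.0289]
scene (267, 216, 17, 17)
```

```bash
for i in 1; do python3 -m pendant '[[[-0.0094,0.0232,0,0,0,0,1],[-0.0094,0.0232,0,0,0,0,1],[0,0,0,0,0,0,1],[0,0,0,0,0,0,1],[0,0,0,0,0,0,1]]]' |grep -E "time|width"; python3 chk.py;done; python3 -m pendant '[[[-0.0094,0.0232,0,0,0,0,1],[0,0,0,0,0,0,1],[0,0,0,0,0,0,1],[0,0,0,0,0,0,1],[0,0,0,0,0,0,1]]]' |grep -E "time|width"; python3 chk.py
```

```text
time_s: 8.48
grip_width: 0.0132
adv mm 12.22 side -0.3 F -5.84 [ 1.4187 -5.7352 -0.7817] tq [-1.4511 -0.5688  0.0427]
scene (267, 216, 17, 17)
time_s: 9.15
grip_width: 0.0131
adv mm 13.15 side -0.31 F -6.18 [ 1.5223 -6.0598 -0.7575] tq [-1.5194 -0.5669  0.056 ]
scene (267, 216, 17, 17)
```

```bash
cat >> chk.py <<'E'
import sys
ok=B and cv2.boundingRect(B[0])==(267,216,17,17) and np.dot(s["ft_force"],u)>-12.5
sys.exit(0 if ok else 1)
E
python3 -m pendant '[[[-0.0094,0.0232,0,0,0,0,1],[0,0,0,0,0,0,1],[0,0,0,0,0,0,1],[0,0,0,0,0,0,1],[0,0,0,0,0,0,1]]]' |grep -E "time" && python3 chk.py && python3 -m pendant '[[[-0.0094,0.0232,0,0,0,0,1],[0,0,0,0,0,0,1],[0,0,0,0,0,0,1],[0,0,0,0,0,0,1],[0,0,0,0,0,0,1]]]' |grep -E "time" && python3 chk.py && python3 -m pendant '[[[-0.0094,0.0232,0,0,0,0,1],[0,0,0,0,0,0,1],[0,0,0,0,0,0,1],[0,0,0,0,0,0,1],[0,0,0,0,0,0,1]]]' |grep -E "time" && python3 chk.py
```

```text
time_s: 9.82
adv mm 14.05 side -0.33 F -6.07 [ 2.5911 -5.5007 -2.0099] tq [-1.6166 -0.6292  0.086 ]
scene (267, 216, 17, 17)
time_s: 10.5
adv mm 14.97 side -0.33 F -6.88 [ 2.0786 -6.5905 -1.7064] tq [-1.7772 -0.6972  0.0792]
scene (267, 216, 17, 17)
time_s: 11.18
adv mm 16.09 side -0.35 F -7.83 [ 2.5697 -7.4108 -1.5325] tq [-1.6341 -0.5961  0.0506]
scene (266, 211, 17, 16)
```

Knob popped (scene red blob rose 5 px). Back the fork off, then lift.

```bash
python3 -m pendant '[[[0.019,-0.046,0,0,0,0,1],[0.019,-0.046,0,0,0,0,1],[0.019,-0.046,0,0,0,0,1],[0.019,-0.046,0,0,0,0,1],[0.009,-0.023,0,0,0,0,1]]]'; python3 chk.py; python3 -m pendant '[[[0,0,0.1,0,0,0,1],[0,0,0.3,0,0,0,1],[0,0,0.6,0,0,0,1],[0,0,1,0,0,0,1],[0,0,0.25,0,0,0,1]]]'
```

```text
time_s: 11.85
eef_pos: [0.5574, -0.0004, 0.1765]
tcp_rot: [[-0.927, -0.376, -0.0], [-0.376, 0.927, 0.0], [-0.0, 0.0, -1.0]]
ft_force: [0.2, 0.6, -0.6]
grip_width: 0.0135
gripper_force: 59.6
adv mm 8.23 side -0.25 F 0.5 [ 0.1796  0.6144 -0.6282] tq [0.0089 0.0191 0.0373]
scene (265, 211, 18, 16)
time_s: 12.52
eef_pos: [0.558, -0.0003, 0.2699]
tcp_rot: [[-0.927, -0.376, 0.004], [-0.376, 0.927, 0.0], [-0.004, -0.002, -1.0]]
ft_force: [-0.4, 0.2, -0.9]
grip_width: 0.0133
gripper_force: 59.7
```

```bash
python3 -m pendant '[[[-0.1,1,0,0,0,0,1],[-0.2,1,0,0,0,0,1],[-0.2,1,0,0,0,0,1],[-0.2,1,0,0,0,0,1],[-0.2,1,0,0,0,-0.2,1]]]';python3 -m pendant '[[[-0.2,1,0,0,0,-0.24,1],[-0.2,1,0,0,0,0,1],[-0.12,1,0,0,0,0,1],[0,0.2,-0.6,0,0,0,1],[0,0,-0.6,0,0,0,1]]]';python3 -m pendant '[[[0,0,-0.5,0,0,0,1],[0,0,0,0,0,0,1],[0,0,0,0,0,0,1],[0,0,0,0,0,0,1],[0,0,0,0,0,0,1]]]'; python3 - <<'E'
from h import *
c=bot.get_calibration("wrist");s=bot.observe();im=bot.snapshot("wrist");np.savez("w3.npz",**c)
cv2.imwrite("pics/w3.png",cv2.resize(im[120:320,220:440],(792,720))[:600]);
R=np.array(s["tcp_rot"]);print(s["eef_pos"],R[:,1])
for y in(-7,0,7):print(proj(c,np.array([.5008,.3277,.06])+R[:,1]*y/1e3))
E
```

```text
time_s: 13.15
eef_pos: [0.5209, 0.2009, 0.2662]
tcp_rot: [[-0.96, -0.28, -0.0], [-0.28, 0.96, -0.0], [0.0, -0.0, -1.0]]
ft_force: [0.3, -0.5, -0.7]
grip_width: 0.0134
gripper_force: 59.7
time_s: 13.78
eef_pos: [0.5003, 0.3288, 0.2173]
tcp_rot: [[-0.986, -0.166, -0.0], [-0.166, 0.986, -0.0], [0.0, -0.0, -1.0]]
ft_force: [-0.5, -0.4, -0.8]
grip_width: 0.0131
gripper_force: 59.7
time_s: 14.4
eef_pos: [0.5008, 0.3278, 0.1992]
tcp_rot: [[-0.986, -0.164, 0.001], [-0.164, 0.986, 0.001], [-0.001, 0.0, -1.0]]
ft_force: [-0.1, 0.6, -1.6]
grip_width: 0.0133
gripper_force: 59.7
[0.5008 0.3278 0.1992] [-0.1644  0.9864  0.0004]
[319.2444 223.7692]
[327.3678 223.7578]
[335.4908 223.7464]
```

View pics/w3.png

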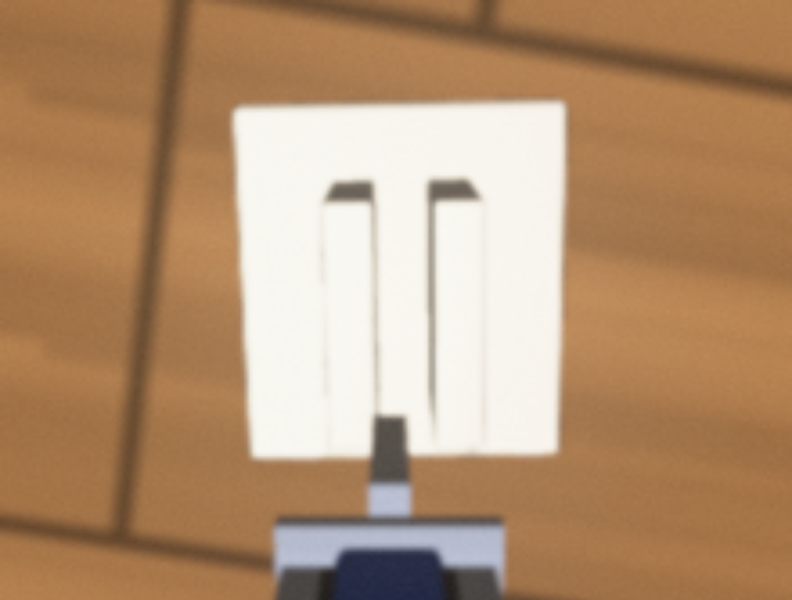

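```bash
python3 - <<'E'
from h import *
c=dict(np.load("w3.npz"));q=lambda x,y:(220+x/3.6,120+y/3.6)
s=bot.observe();R=np.array(s["tcp_rot"]);T=np.array(s["eef_pos"])
def f(n,x,y,z):
    d=plane(c,q(x,y),z)-T;print(n,np.round(1e3*np.array([-d@R[:,0],d@R[:,1]]),1))
f("railL far",373,203,.06);f("railR far",435,203,.06);f("railL near",378,440,.06);f("railR near",435,440,.06)
f("outL far",323,203,.06);f("outR far",481,203,.06);f("outL near",327,440,.06);f("outR near",480,440,.06)
f("tip",390,415,T[2]-.059);f("flange",274,522,T[2]-.009);f("flange",503,522,T[2]-.009)
for x,y in((235,107),(566,101),(250,458),(558,453)):f("plate",x,y,.002)
E
```

```text
railL far [-40.5  -3.2]
railR far [-40.5  11.1]
railL near [16.6 -2.2]
railR near [16.7 11.7]
outL far [-40.5 -14.7]
outR far [-40.5  21.7]
outL near [ 16.6 -14.6]
outR near [16.7 22.6]
tip [-13.2   0.4]
flange [-12.9 -15.3]
flange [-12.9  15.3]
plate [-59.9 -41. ]
plate [-61.3  48.7]
plate [ 40.4 -40.2]
plate [39.  50.4]
```

```bash
python3 -m pendant '[[[-0.215,0.07,-0.5,0,0,0,1],[0,0,-0.6,0,0,0,1],[0,0,-0.4,0,0,0,1],[0,0,0,0,0,0,1],[0,0,0,0,0,0,1]]]';python3 -m pendant '[[[0,0,-0.4,0,0,0,1],[0,0,-0.5,0,0,0,1],[0,0,-0.5,0,0,0,1],[0,0,-0.25,0,0,0,1],[0,0,0,0,0,0,1]]]'
```

```text
time_s: 15.08
eef_pos: [0.4923, 0.3306, 0.1394]
tcp_rot: [[-0.986, -0.164, 0.001], [-0.164, 0.986, 0.001], [-0.001, 0.0, -1.0]]
ft_force: [-0.2, -0.5, -0.1]
grip_width: 0.0134
gripper_force: 59.7
time_s: 15.7
eef_pos: [0.4916, 0.3303, 0.0717]
tcp_rot: [[-0.986, -0.164, -0.001], [-0.164, 0.986, -0.001], [0.001, -0.0, -1.0]]
ft_force: [0.5, -0.8, 0.3]
grip_width: 0.0131
gripper_force: 59.7
```

```bash
python3 -m pendant '[[[0,0,-0.045,0,0,0,1],[0,0,0,0,0,0,1],[0,0,0,0,0,0,0.8],[0,0,0,0,0,0,0.6],[0,0,0,0,0,0,0]]]';python3 -m pendant '[[[0,0,0,0,0,0,0],[0,0,0,0,0,0,0],[0,0,0,0,0,0,0],[0,0,0.5,0,0,0,0],[0,0,0.8,0,0,0,0]]]'; python3 -m pendant '[[[0,0,1,0,0,0,0],[0,0,1,0,0,0,0],[0,0,1,0,0,0,0],[0,0,0,0,0,0,0],[0,0,0,0,0,0,0]]]'; python3 - <<'E'
from h import *
c=bot.get_calibration("wrist");s=bot.observe();im=bot.snapshot("wrist");sc=bot.snapshot("scene")
a=cv2.resize(im[120:320,220:440],(440,400));b=cv2.resize(sc[320:410,395:475],(356,400))
cv2.imwrite("pics/w4.png",np.hstack([a,b]))
B=blobs(mask(im,"blue"),(200,100,440,400))[0];r=cv2.boundingRect(B);print(r,plane(c,(r[0]+r[2]/2,r[1]+r[3]/2),.11),s["eef_pos"])
E
```

```text
time_s: 16.32
eef_pos: [0.492, 0.3305, 0.0709]
tcp_rot: [[-0.986, -0.164, 0.0], [-0.164, 0.986, 0.0], [-0.0, 0.0, -1.0]]
ft_force: [0.1, -0.3, 0.1]
grip_width: 0.051
gripper_force: 0.0
time_s: 16.95
eef_pos: [0.4914, 0.3301, 0.1222]
tcp_rot: [[-0.986, -0.164, -0.002], [-0.164, 0.986, -0.001], [0.002, -0.001, -1.0]]
ft_force: [1.1, 0.6, -0.4]
grip_width: 0.0854
gripper_force: 0.0
time_s: 17.58
eef_pos: [0.4919, 0.3305, 0.242]
tcp_rot: [[-0.986, -0.164, -0.0], [-0.164, 0.986, -0.0], [0.0, -0.0, -1.0]]
ft_force: [0.3, 0.4, -0.3]
grip_width: 0.0856
gripper_force: 0.0
(320, 212, 15, 22) [0.4893 0.3299 0.11  ] [0.4919 0.3305 0.242 ]
```

View pics/w4.png

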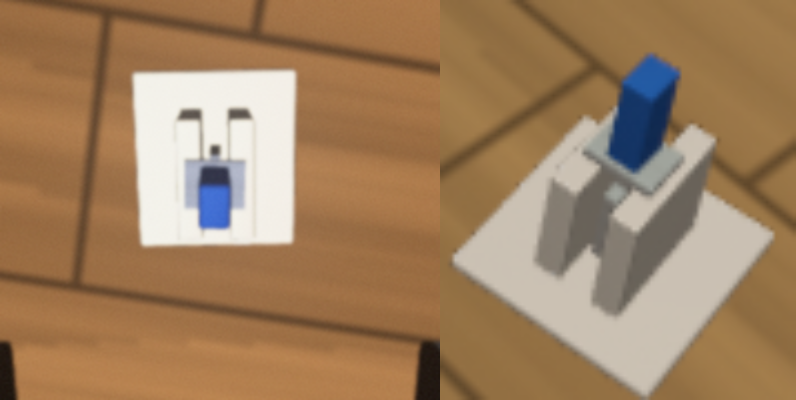

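Fork hangs upright and centred in the slot. Now to the knob, with the fingers closing along the iron's x.

```bash
python3 -m pendant '[[[0.21,-0.94,0,0,0,-0.27,0],[0.21,-0.94,0,0,0,-0.27,0],[0.21,-0.94,0,0,0,-0.27,0],[0.21,-0.94,0,0,0,-0.27,0],[0.21,-0.94,0,0,0,-0.27,0]]]';python3 -m pendant '[[[0.21,-0.94,0,0,0,-0.27,0],[0.21,-0.94,0,0,0,-0.27,0],[0.21,-0.94,0,0,0,-0.27,0],[0.21,-0.94,0,0,0,-0.27,0],[0.21,-0.97,0,0,0,-0.27,0]]]';python3 -m pendant '[[[0,0,0,0,0,0,0],[0,0,0,0,0,0,0],[0,0,0,0,0,0,0],[0,0,0,0,0,0,0],[0,0,0,0,0,0,0]]]'; python3 - <<'E'
from h import *
c=bot.get_calibration("wrist");s=bot.observe();im=bot.snapshot("wrist");sc=bot.snapshot("scene");cs=bot.get_calibration("scene")
cv2.imwrite("pics/w5.png",im)
for B in blobs(mask(im,"red"),(0,0,640,480))[:2]:
    r=cv2.boundingRect(B);print(r,cv2.minAreaRect(B),plane(c,(r[0]+r[2]/2,r[1]+r[3]/2),.185))
R=np.array(s["tcp_rot"]);print(s["eef_pos"],R[:,1],proj(c,[.5755,-.0469,.185]),proj(cs,[.5755,-.0469,.173]))
E
```

```text
time_s: 18.3
eef_pos: [0.5337, 0.1412, 0.2415]
tcp_rot: [[-0.871, 0.492, -0.002], [0.492, 0.871, -0.0], [0.001, -0.001, -1.0]]
ft_force: [-0.5, -0.4, 0.4]
grip_width: 0.0856
gripper_force: 0.0
time_s: 18.92
eef_pos: [0.5757, -0.0479, 0.2415]
tcp_rot: [[-0.372, 0.928, -0.002], [0.928, 0.372, 0.0], [0.001, -0.002, -1.0]]
ft_force: [-0.1, 0.1, -0.0]
grip_width: 0.0855
gripper_force: 0.0
time_s: 19.55
eef_pos: [0.5759, -0.0462, 0.2428]
tcp_rot: [[-0.377, 0.926, 0.0], [0.926, 0.377, -0.0], [-0.0, 0.0, -1.0]]
ft_force: [-0.3, 0.4, 0.0]
grip_width: 0.0855
gripper_force: 0.0
(309, 235, 39, 43) ((328.0, 256.0), (42.0, 38.0), 90.0) [ 0.5757 -0.048   0.185 ]
(480, 314, 16, 23) ((488.7799987792969, 324.0400390625), (26.600000381469727, 5.599999904632568), 53.13010025024414) [ 0.6934 -0.0532  0.185 ]
[ 0.5759 -0.0462  0.2428] [0.9261 0.3773 0.0002] [328.8353 254.8913] [275.8185 218.8077]
```

View pics/w5.png

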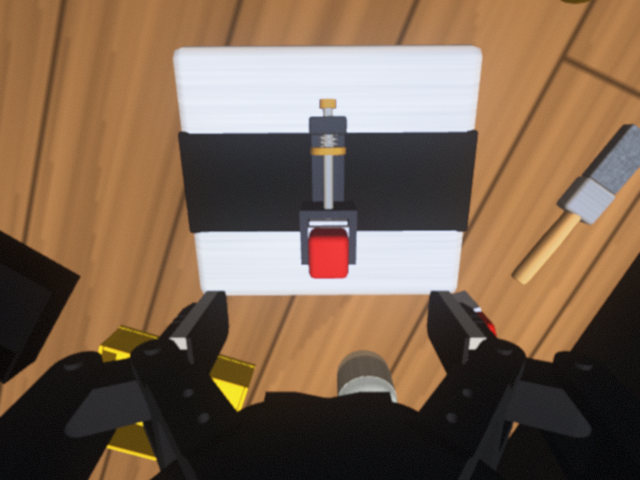

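Knob is freed and head centred at (328,256), in line with the tool. Descend and grip.

```bash
python3 -m pendant '[[[0,-0.03,-0.6,0,0,0,0],[0,0,-0.6,0,0,0,0],[0,0,-0.5,0,0,0,0],[0,0,-0.26,0,0,0,0],[0,0,0,0,0,0,0]]]'; python3 -m pendant '[[[0,0,0,0,0,0,0.5],[0,0,0,0,0,0,0.6],[0,0,0,0,0,0,1],[0,0,0,0,0,0,1],[0,0,0,0,0,0,1]]]' 40;  python3 -m pendant '[[[0,0,0,0,0,0,1],[0,0,0.05,0,0,0,1],[0,0,0.1,0,0,0,1],[0,0,0.1,0,0,0,1],[0,0,0,0,0,0,1]]]'
```

```text
time_s: 20.27
eef_pos: [0.5757, -0.0479, 0.1639]
tcp_rot: [[-0.377, 0.926, -0.001], [0.926, 0.377, 0.0], [0.0, -0.001, -1.0]]
ft_force: [-0.0, -0.3, 0.8]
grip_width: 0.0855
gripper_force: 0.0
time_s: 20.9
eef_pos: [0.5762, -0.0479, 0.1647]
tcp_rot: [[-0.377, 0.926, 0.001], [0.926, 0.377, 0.0], [-0.0, 0.001, -1.0]]
ft_force: [2.2, 1.0, 2.1]
grip_width: 0.0251
gripper_force: 44.7
time_s: 21.52
eef_pos: [0.5759, -0.0479, 0.1749]
tcp_rot: [[-0.376, 0.926, 0.0], [0.926, 0.376, 0.0], [0.0, 0.0, -1.0]]
ft_force: [1.4, 1.0, -1.4]
grip_width: 0.025
gripper_force: 44.2
```

```bash
python3 -m pendant '[[[0,0,0.3,0,0,0,1],[0,0,0.5,0,0,0,1],[0,0,0.7,0,0,0,1],[0,0,0.7,0,0,0,1],[0,0,0,0,0,0,1]]]'; python3 -m pendant '[[[-0.2,-0.6,0,0,0,0,1],[-0.29,-1,0,0,0,0,1],[-0.29,-1,0,0,0,0,1],[-0.29,-1,0,0,0,0,1],[-0.29,-1,0,0,0,0,1]]]'; python3 -m pendant '[[[-0.29,-1,0,0,0,0,1],[-0.29,-1,0,0,0,0,1],[-0.29,-1,0,0,0,0,1],[-0.05,-0.33,0,0,0,0,1],[0,0,0,0,0,0,1]]]'; python3 - <<'E'
from h import *
im=bot.snapshot("top");ct=bot.get_calibration("top");print(bot.observe()["eef_pos"])
sc=bot.snapshot("scene")
print([cv2.boundingRect(b) for b in blobs(mask(im,"red"),(200,90,640,400))],[cv2.boundingRect(b) for b in blobs(mask(sc,"red"),(100,100,400,330))])
a=np.hstack([cv2.resize(im[190:340,420:580],(400,375)),cv2.resize(sc[120:270,170:330],(400,375))]);cv2.imwrite("pics/w6.png",a)
E
```

```text
time_s: 22.15
eef_pos: [0.5767, -0.0479, 0.2655]
tcp_rot: [[-0.376, 0.926, 0.005], [0.926, 0.377, -0.0], [-0.002, 0.004, -1.0]]
ft_force: [-0.2, 0.2, -1.3]
grip_width: 0.0253
gripper_force: 44.3
time_s: 22.78
eef_pos: [0.5208, -0.233, 0.2615]
tcp_rot: [[-0.377, 0.926, -0.001], [0.926, 0.377, 0.0], [0.001, -0.001, -1.0]]
ft_force: [1.4, -0.6, -0.7]
grip_width: 0.0249
gripper_force: 44.2
time_s: 23.4
eef_pos: [0.4845, -0.3654, 0.2614]
tcp_rot: [[-0.375, 0.927, -0.001], [0.927, 0.375, 0.001], [0.001, -0.0, -1.0]]
ft_force: [0.1, 0.1, -1.0]
grip_width: 0.025
gripper_force: 44.2
[ 0.4848 -0.3646  0.2618]
[(376, 110, 23, 23), (544, 247, 22, 17)] [(167, 270, 24, 24), (235, 109, 7, 13)]
```

View pics/w6.png

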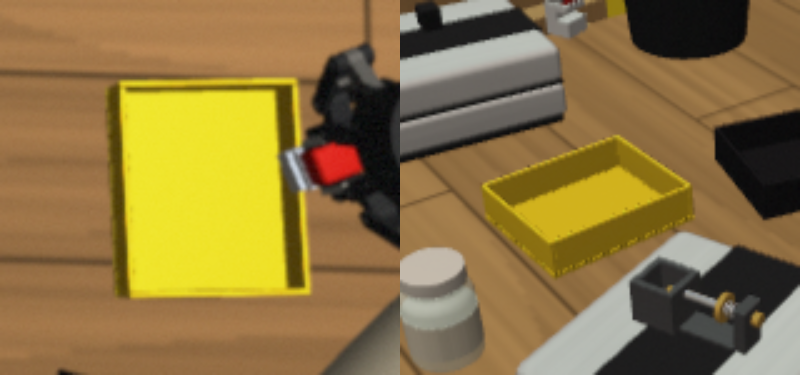

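```bash
python3 -m pendant '[[[0,0,-0.8,0,0,0,1],[0,0,-1,0,0,0,1],[0,0,-1,0,0,0,1],[0,0,-1,0,0,0,1],[0,0,-0.6,0,0,0,1]]]'; python3 -m pendant '[[[0,0,-0.5,0,0,0,1],[0,0,-0.4,0,0,0,1],[0,0,-0.1,0,0,0,1],[0,0,0,0,0,0,1],[0,0,0,0,0,0,1]]]'
```

```text
time_s: 24.12
eef_pos: [0.4847, -0.3631, 0.0842]
tcp_rot: [[-0.378, 0.926, -0.001], [0.926, 0.378, 0.001], [0.002, -0.001, -1.0]]
ft_force: [-0.3, 0.6, -1.2]
grip_width: 0.025
gripper_force: 44.2
time_s: 24.75
eef_pos: [0.4852, -0.3654, 0.0473]
tcp_rot: [[-0.377, 0.926, 0.001], [0.926, 0.377, -0.001], [-0.001, 0.001, -1.0]]
ft_force: [0.1, -0.6, -1.6]
grip_width: 0.0248
gripper_force: 44.2
```

```bash
python3 -m pendant '[[[0,0,-0.05,0,0,0,1],[0,0,-0.05,0,0,0,1],[0,0,-0.025,0,0,0,1],[0,0,0,0,0,0,1],[0,0,0,0,0,0,1]]]'; python3 -m pendant '[[[0,0,-0.025,0,0,0,1],[0,0,-0.025,0,0,0,1],[0,0,0,0,0,0,1],[0,0,0,0,0,0,1],[0,0,0,0,0,0,1]]]'
```

```text
time_s: 25.38
eef_pos: [0.4847, -0.3652, 0.0413]
tcp_rot: [[-0.376, 0.926, -0.0], [0.926, 0.376, -0.0], [-0.0, -0.0, -1.0]]
ft_force: [0.2, 0.4, -0.2]
grip_width: 0.0253
gripper_force: 44.2
time_s: 26.0
eef_pos: [0.4848, -0.3652, 0.0412]
tcp_rot: [[-0.376, 0.926, 0.001], [0.926, 0.376, -0.001], [-0.001, 0.001, -1.0]]
ft_force: [-4.4, 4.7, 13.2]
grip_width: 0.0248
gripper_force: 45.9
```

Contact with the tray floor (13 N). Release, rise and check.

```bash
python3 -m pendant '[[[0,0,0.02,0,0,0,1],[0,0,0,0,0,0,0.6],[0,0,0,0,0,0,0.4],[0,0,0,0,0,0,0.3],[0,0,0,0,0,0,0.3]]]'; python3 -m pendant '[[[0,0,0.3,0,0,0,0.3],[0,0,0.7,0,0,0,0.3],[0,0,1,0,0,0,0.3],[0,0,1,0,0,0,0.3],[0,0,1,0,0,0,0.3]]]'; python3 -m pendant '[[[-0.3,1,0.5,0,0,0,0],[-0.3,1,0.2,0,0,0,0],[-0.3,1,0,0,0,0,0],[0,0,0,0,0,0,0],[0,0,0,0,0,0,0]]]'; python3 - <<'E'
from h import *
im=bot.snapshot("top");sc=bot.snapshot("scene")
a=np.hstack([cv2.resize(im[190:340,420:580],(400,375)),cv2.resize(sc[160:410,170:480],(400,323))[:375].copy() if 0 else cv2.resize(sc[160:410,170:480],(400,375))]);cv2.imwrite("pics/w7.png",a)
ct=bot.get_calibration("top");cs=bot.get_calibration("scene")
B=blobs(mask(im,"red"),(455,210,555,320));b2=blobs(mask(sc,"red"),(195,150,300,235))
m=lambda b:(lambda r:(r[0]+r[2]/2,r[1]+r[3]/2))(cv2.boundingRect(b))
print(tri((ct,m(B[0])),(cs,m(b2[0]))) if B and b2 else (len(B),len(b2)))
f=blobs(mask(im,"blue"),(145,230,185,262))[0],blobs(mask(sc,"blue"),(415,325,455,370))[0]
print("fork",tri((ct,m(f[0])),(cs,m(f[1]))))
E
```

```text
time_s: 26.62
eef_pos: [0.4847, -0.3651, 0.0399]
tcp_rot: [[-0.376, 0.926, -0.0], [0.926, 0.376, 0.0], [0.0, -0.0, -1.0]]
ft_force: [0.6, 0.4, -0.2]
grip_width: 0.0596
gripper_force: 0.0
time_s: 27.25
eef_pos: [0.4846, -0.3651, 0.2024]
tcp_rot: [[-0.376, 0.926, 0.001], [0.926, 0.376, -0.001], [-0.001, 0.001, -1.0]]
ft_force: [0.0, -0.4, -0.0]
grip_width: 0.0598
gripper_force: 0.0
time_s: 27.88
eef_pos: [0.449, -0.2454, 0.2288]
tcp_rot: [[-0.377, 0.926, 0.001], [0.926, 0.377, -0.001], [-0.001, 0.001, -1.0]]
ft_force: [-0.9, 0.3, 0.4]
grip_width: 0.0855
gripper_force: 0.0
(0, 1)
fork (array([0.4925, 0.3302, 0.0861]), np.float64(0.00034162044603425613))
```

View pics/w7.png

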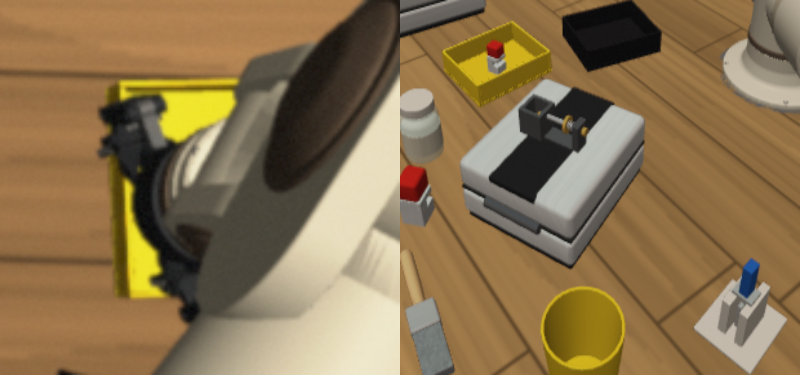

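The knob stands in the yellow tray, the fork hangs upright in its stand, and the bar is back at rest. The jar and tub are unmoved and the arm is clear.

```bash
python3 -c "
from station import bot
print(bot.hand_in())"
```

```text
the job is handed in; nothing more can be done
None
```

Job handed in at about 28 s of the 72 s allowed: the knob is standing in the yellow tray, the fork is hung upright in its stand, and the bar is back at rest; the hand-in call returned no verdict.

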